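# Set up the varnishing stand and lay two battens on it

## Robot

A 6-joint arm with a two-finger parallel gripper is mounted at the origin on a cart in front of the work surface, level with it; the furniture and walls round the work are solid. World frame = base frame: x ahead of the robot, y to its left, z up, the work surface at z = 0. Lengths are in m, angles in rad, forces in N, time in s.
With the tool pointing down it reaches from about 0.275 to 0.825 m from the base axis. Payload 4.9 kg.
Tool frame: the origin (TCP) lies midway between the tips of the shut fingers; the grasp point (between the pads) lies 19 mm behind it (bot.grip_depth is the distance from the TCP to the grasp point, in m); z points along the fingers, y is the line along which they close (so a half turn about z gives the same grasp; the last joint's range is limited). The gripper opens to 85 mm and grips with 20 to 120 N. Pads are 22 mm wide; open, the fingers measure 114 mm over their backs; the gripper's body (76 mm by 85 mm) begins 54 mm behind the grasp point. The pads swing forward as they close: fully open they stand 13 mm farther back than shut.
Start: joints at [1, 0.326, -0.193, 1.052, 0, 1.437], TCP at [0.233, 0.498, 0.231] pointing down, gripper open.
Joint ranges: [-2.65, 2.65], [-0.97, 1.79], [-1.3, 1.35], [-1.93, 2.1], [-1.47, 1.37], [-3.14, 3.14]. Speed limits (rad/s): [2.57, 2.57, 3.14, 3.14, 3.14, 3.14].

## Interface

Orientations are given as a unit quaternion [w, x, y, z].
In Python, from cell import bot gives the robot as it stands. Calls block until the motion is done:
- bot.move_pose(position, orientation): joint-space move of the TCP to a pose.
- bot.move_linear(position, speed=0.15, rotation=None, until_force=None): straight line of the TCP; rotation=None keeps the orientation; speed is the mean speed in m/s. With until_force (N) it stops when the force on the tool has changed by that much, and returns True; else False.
- bot.goto_joints(angles): joint-space move.
- bot.set_gripper(opening, grasp_force=None): opening from 0.0 (shut) to 1.0 (fully open); grasp_force is the grip in N (None keeps the last); returns when the fingers have stopped.
- bot.wait(seconds).
- bot.solve_ik(position, orientation): joint angles nearest the present ones, or None.
- bot.camera(name): name is "scene" or "top" or "wrist"; returns the picture (480x640x3 uint8, red, green, blue); there is no depth.
- bot.calibration(name): a dict with "mtx" (3x3 intrinsics, pixels), "extrinsics" (4x4, takes a point from world to camera coordinates); the wrist camera has in their place "hand_eye" (4x4, takes a point from camera to tool coordinates, whose origin is the TCP and whose axes are the flange's). Camera axes: x right, y down, z forward; pixel columns grow to the right and rows downward; lengths in m; the calibration is good to about 2 mm. A picture is of the moment at which its call begins: read the wrist's pose just before it. calibration takes no time and is no camera call.
A pose or a line that the arm cannot do raises bot.PlanningError and nothing moves.
- bot.close_job(): hands the job in; it is judged then, once.
Trained networks look in the newest picture that a camera, given by its name, has taken for a name from the list of things; names that differ only in an ending like _2 or _b are one class to them, and where a whole thing is asked for, a point or a joint stands for the part that bears it (a point fixed in the world has none). Each returns a list of dicts, best first, with "confidence" (0 to 1); they miss things now and then, are a little off and sometimes report something else, mostly with a low value. They report only what shows in the picture. A call takes as long as a camera call.
- bot.search_frame(camera, thing): "bbox" ([left, top, width, height] in pixels, round what is visible of it).
Readings, each from a call of its own:
- bot.read_clock(): time.
- bot.read_joint_positions(): joint angles.
- bot.read_joint_vel(): joint speeds.
- bot.read_joint_efforts(): joint torques, N m.
- bot.read_position(): TCP position.
- bot.read_tool_rot(): TCP orientation.
- bot.read_ft_force(): force on the tool from outside, world axes, zero at the start.
- bot.read_moment(): the same for the moment, N m.
- bot.read_gripper_width(): opening from 0.0 (shut) to 1.0 (fully open).
- bot.read_finger_force(): force on a finger pad.
Only numpy, scipy, OpenCV 4.12 (cv2) and the standard library are available. Lean on these libraries where they do the work, as an engineer would, in place of code of your own. Each camera call takes 0.05 s, during which the arm holds its last target. There are 200 camera calls.

## Task

Get the two long battens ready for varnishing: first slide the stand's movable bearer in along the board until its side pointers sit on the dark lines. Then lay both long battens across the two narrow bearer bars, square to the bars and hanging over about evenly at both ends, one on each side of the short pins in the middle of the bars. Leave the shorter, flatter offcut, the sanding block and the jar where they are.

Things in the scene. Friction and masses are not known exactly. Their poses are not given: they have to be found in the camera images.
- stand: Varnishing stand, fixed to the bench: plywood board 190 (x) x 330 (y) x 18 mm with two upright bearers across it. Origin: centre of the board's underside, on the bench top; y runs along the board from the movable bearer to the fixed one, which stands at y = +130 mm. Two dark lines on the board, one near each long side, lie at y = +30 mm.
- bearer (a joint): Travel of the movable bearer along the board, in m: 0 = farthest out (bar at stand y = -115 mm), growing as it slides along stand +y towards the fixed bearer, up to 0.19. Its pointers are on the dark lines at 0.145 (bars then 100 mm apart, centre to centre). Stiff with about 3 N of friction; stays where it is left.
- bearer_top (a point): Crest of the movable bearer's bar, mid-length, 103 mm above the bench. Both bearers are alike: foot 46 mm wide (y), top 44 mm above the bench; upright 10 mm thick (y), 130 mm wide (x); on it a round aluminium bar, diameter 10 mm, 150 mm long along x. A pin, diameter 6 mm, stands 13 mm above the crest at mid-length. The bar can be pinched from above.
- stand_mid (a point): Point at the height of the bar crests, in the middle of the bars' length (x = 0), halfway between the fixed bar and the movable bar when that is on its lines (stand y = +80 mm). Axes as the stand's.
- batten_a: Square dark hardwood batten 30 x 160 x 30 mm, one of two alike; loose, lying flat on the bench to the robot's left. Origin: centre of its underside as built; y along its 160 mm length, z up.
- batten_b: Square dark hardwood batten 30 x 160 x 30 mm, the other of the two alike; loose, lying flat on the bench to the robot's left. Origin: centre of its underside as built; y along its 160 mm length, z up.
- batten_a_center (a point): Centre of the solid of batten_a, 15 mm from each long face. Axes as the batten's.
- batten_b_center (a point): Centre of the solid of batten_b, 15 mm from each long face. Axes as the batten's.
- short_offcut: Bystander: shorter, flatter dark hardwood offcut 28 x 110 x 18 mm lying among the battens. Origin: centre of its underside; y along its length.
- sanding_block: Bystander: sanding block 42 x 76 x 29 mm near the front edge of the bench. Origin: centre of its underside.
- shellac_jar: Bystander: amber jar with yellow lid, 84 mm diameter, 102 mm high, behind the work. Origin: centre of its underside.

How it is judged:
By the outcome, as a careful person would: the job done as asked, in the order asked, and still so for the second after the job is handed in, with the robot touching nothing.
It also fails if it takes over 67 s, if anything falls off the work surface, if the arm or the gripper's body presses on something with over 40 N, if the wrist force passes 120 N, or if a joint passes its speed limit or range.

## Working session

There is one attempt and no reset: what is moved stays moved. The work goes in short steps, each a Python script; the robot and the scene stay as the last script left them, time stands still between calls to the robot, and variables do not carry over. Pictures are saved under pics/ and viewed, at most 10 in all, crops included, and the job is handed in when it is done.

```bash
ls; mkdir -p pics; python3 - <<'E'
from cell import bot
import cv2,numpy as np
for c in ("scene","top"):
    im=bot.camera(c); cv2.imwrite(f"pics/{c}0.png",im[:,:,::-1])
    k=bot.calibration(c); print(c,k["mtx"].round(1).tolist(),k["extrinsics"].round(3).tolist())
    for t in ("stand","bearer_top","batten_a","short_offcut","sanding_block","shellac_jar"):
        print(t,[(np.round(d["bbox"]).astype(int).tolist(),round(d["confidence"],2)) for d in bot.search_frame(c,t)])
print(bot.calibration("wrist")); print(bot.read_clock(),bot.read_tool_rot(),bot.grip_depth)
E
```

```text
pics
scene [[435.4, 0.0, 307.2], [0.0, 435.4, 240.9], [0.0, 0.0, 1.0]] [[-0.638, -0.769, 0.019, 0.324], [-0.492, 0.389, -0.779, 0.375], [0.592, -0.507, -0.627, 0.558], [0.0, 0.0, 0.0, 1.0]]
stand [([291, 185, 161, 109], 0.73)]
bearer_top [([373, 181, 48, 64], 0.96)]
batten_a [([170, 364, 99, 78], 0.93), ([153, 314, 97, 61], 0.58)]
short_offcut [([120, 303, 63, 28], 0.61)]
sanding_block [([324, 326, 46, 51], 0.87), ([119, 301, 65, 35], 0.4)]
shellac_jar [([176, 203, 43, 63], 0.82), ([370, 186, 49, 56], 0.33)]
top [[577.2, 0.0, 311.7], [0.0, 577.2, 249.0], [0.0, 0.0, 1.0]] [[0.001, -1.0, -0.008, -0.022], [-0.992, -0.0, -0.123, 0.599], [0.123, 0.008, -0.992, 1.445], [0.0, 0.0, 0.0, 1.0]]
stand [([327, 219, 134, 95], 0.82)]
bearer_top [([410, 238, 21, 60], 0.84)]
batten_a [([177, 315, 61, 12], 0.83), ([189, 266, 65, 16], 0.63)]
short_offcut [([184, 219, 46, 22], 0.95)]
sanding_block [([282, 324, 20, 31], 0.77)]
shellac_jar [([255, 159, 38, 38], 0.64)]
{'mtx': array([[367.34527773,   0.        , 318.6080106 ],
       [  0.        , 367.34527773, 236.24674404],
       [  0.        ,   0.        ,   1.        ]]), 'hand_eye': array([[ 5.12269869e-04, -9.49341714e-01, -3.14245202e-01,
         8.14440703e-02],
       [ 9.99999497e-01,  7.57340810e-04, -6.57784460e-04,
         1.38534472e-03],
       [ 8.62452943e-04, -3.14244707e-01,  9.49341625e-01,
        -1.43763488e-01],
       [ 0.00000000e+00,  0.00000000e+00,  0.00000000e+00,
         1.00000000e+00]])}
0.7 [-2.56448035e-07  2.16658428e-01  9.76247471e-01  3.01887686e-05] 0.0187
```

View pics/scene0.png

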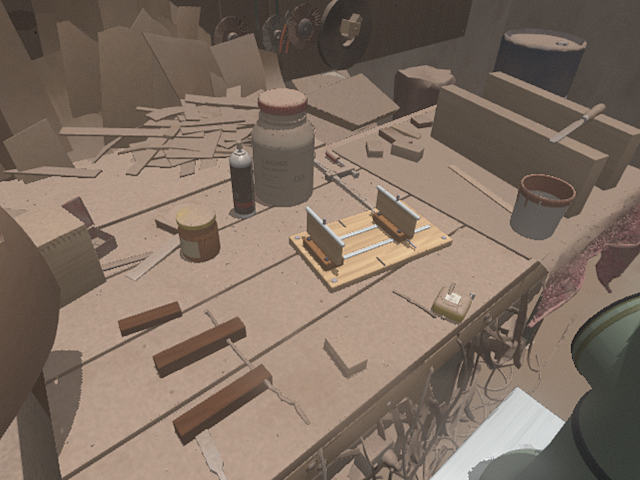

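```bash
python3 - <<'E'
import cv2
im=cv2.imread("pics/top0.png"); cv2.imwrite("pics/top0c.png",cv2.resize(im[140:380,160:480],None,fx=2.5,fy=2.5,interpolation=cv2.INTER_CUBIC))
E
```

```text
(no output)
```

View pics/top0c.png

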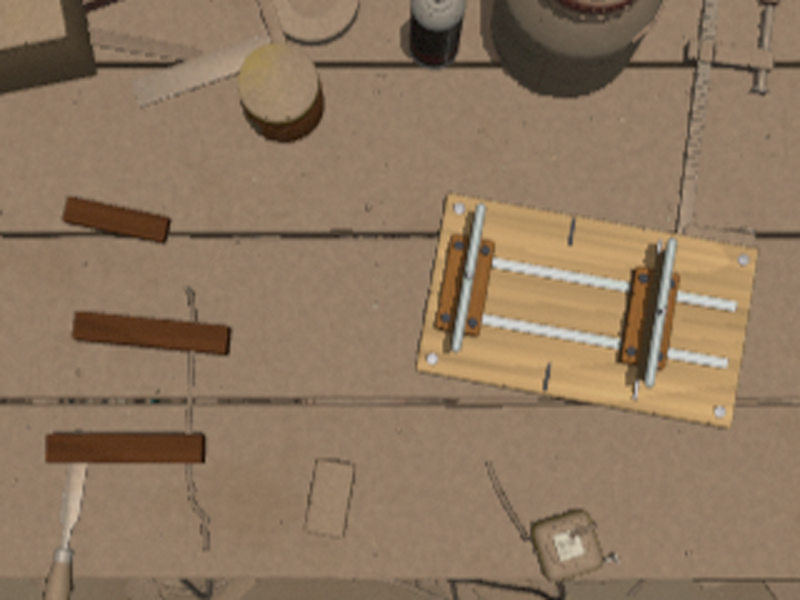

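```bash
cat > h.py <<'E'
from cell import bot
import cv2,numpy as np,json
from scipy.spatial.transform import Rotation as R
def q(psi): return [0,np.cos(psi/2),np.sin(psi/2),0]   # tool down, tool x at heading psi
def shot(cam,name):
    k=bot.calibration(cam)
    if cam=="wrist":
        p=bot.read_position(); w=bot.read_tool_rot()
        T=np.eye(4); T[:3,:3]=R.from_quat(w,scalar_first=True).as_matrix(); T[:3,3]=p
        E=np.linalg.inv(T@k["hand_eye"])
    else: E=k["extrinsics"]
    im=bot.camera(cam)[:,:,::-1]; cv2.imwrite(f"pics/{name}.png",im)
    np.savez(f"pics/{name}.npz",K=k["mtx"],E=E)
    return im
def view(name):
    d=np.load(f"pics/{name}.npz"); return cv2.imread(f"pics/{name}.png"),d["K"],d["E"]
def proj(K,E,P):
    c=np.atleast_2d(P)@E[:3,:3].T+E[:3,3]; u=c@K.T; return u[:,:2]/u[:,2:]
def onplane(K,E,uv,z):
    d=E[:3,:3].T@np.linalg.inv(K)@[uv[0],uv[1],1]; o=-E[:3,:3].T@E[:3,3]
    return o+d*(z-o[2])/d[2]
def tri(obs): # [(K,E,uv)]
    A=[];b=[]
    for K,E,uv in obs:
        o=-E[:3,:3].T@E[:3,3]; d=E[:3,:3].T@np.linalg.inv(K)@[*uv,1]; d/=np.linalg.norm(d)
        M=np.eye(3)-np.outer(d,d); A.append(M); b.append(M@o)
    return np.linalg.lstsq(np.vstack(A),np.hstack(b),rcond=None)[0]
E
python3 - <<'E'
from h import *
shot("top","t1"); shot("scene","s1"); im,K,E=view("t1")
f=lambda u,v,z: onplane(K,E,(160+u/2.5,140+v/2.5),z).round(3)[:2]
for n,u,v,z in [("stand",587,310,.018),("bm",150,332,.03),("bn",125,447,.03),("off",117,220,.018),("mov",655,312,.103),("fix",470,278,.103),("jar",280,80,.1)]: print(n,f(u,v,z))
s=f(587,310,.018); m=(f(150,332,.03)+f(125,447,.03))/2
for i,(c,dx,psi) in enumerate([(m,-.03,np.pi),(m,.05,np.pi*.9),(s,.03,np.pi),(s,-.05,np.pi*1.1)]):
    try:
        bot.move_pose([c[0]+dx,c[1]-(.04 if i%2 else -.02),.24],q(psi)); shot("wrist",f"w{i}")
        for t in ("batten_a","short_offcut","stand","bearer_top"): print(i,t,[(np.round(d["bbox"]).astype(int).tolist(),round(d["confidence"],2)) for d in bot.search_frame("wrist",t)])
    except bot.PlanningError as e: print(i,e)
print(bot.read_clock())
E
```

```text
stand [ 0.562 -0.237]
bm [0.538 0.214]
bn [0.421 0.237]
off [0.656 0.253]
mov [ 0.552 -0.292]
fix [ 0.585 -0.111]
jar [0.785 0.077]
0 batten_a [([211, 255, 152, 52], 0.95), ([226, 153, 169, 36], 0.92)]
0 short_offcut [([60, 70, 59, 92], 0.49)]
0 stand [([0, 238, 47, 153], 0.79)]
0 bearer_top []
1 batten_a [([268, 168, 162, 64], 0.73), ([249, 21, 179, 95], 0.72)]
1 short_offcut [([365, 267, 99, 42], 0.97)]
1 stand [([0, 240, 140, 167], 0.59)]
1 bearer_top []
2 batten_a []
2 short_offcut []
2 stand [([127, 30, 361, 270], 0.85), ([200, 68, 66, 195], 0.61)]
2 bearer_top [([200, 69, 64, 194], 0.66)]
3 batten_a [([502, 452, 46, 28], 0.28)]
3 short_offcut [([633, 407, 6, 16], 0.5)]
3 stand [([162, 94, 361, 319], 0.85)]
3 bearer_top [([240, 160, 89, 170], 0.74)]
5.575
```

View pics/w2.png

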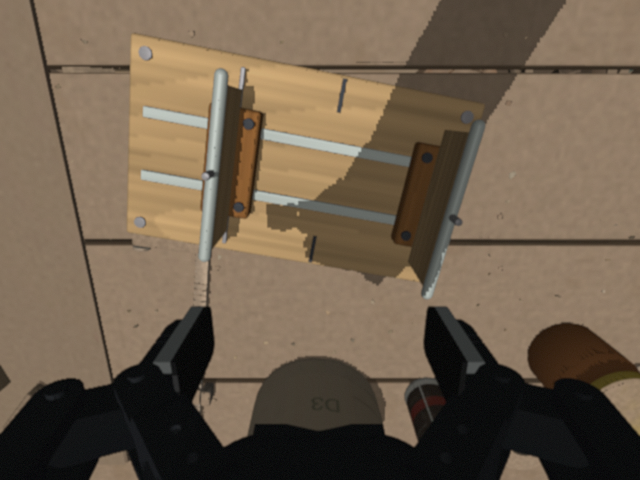

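View pics/w3.png

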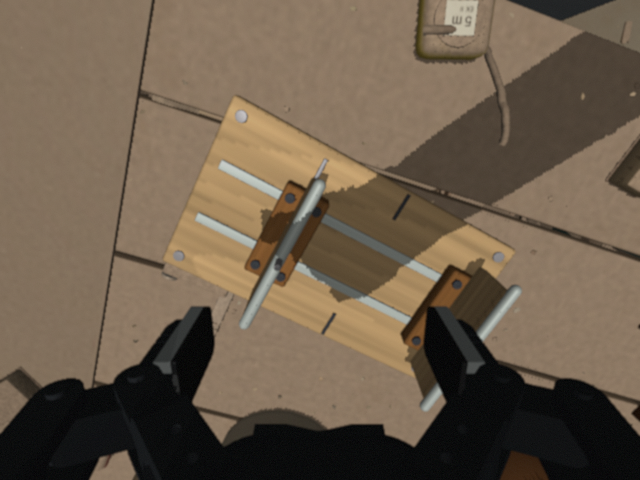

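View pics/w1.png

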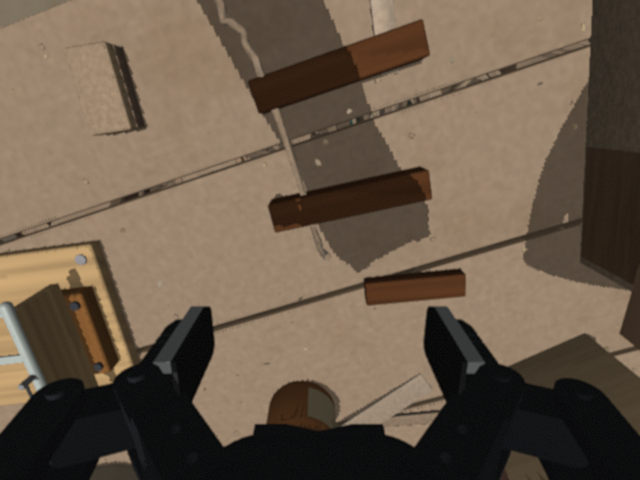

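```bash
cat > fit.py <<'E'
from h import *
from scipy.optimize import minimize
def boxmask(K,E,p,dims,shape):
    x,y,yaw,z=p; c,s=np.cos(yaw),np.sin(yaw); w,l,h=dims
    P=np.array([[x+c*a*w/2-s*b*l/2,y+s*a*w/2+c*b*l/2,z+t*h] for a in(-1,1) for b in(-1,1) for t in(0,1)])
    m=np.zeros(shape,np.uint8); hull=cv2.convexHull(proj(K,E,P).astype(np.float32))
    cv2.fillConvexPoly(m,np.round(hull*16).astype(np.int32),255,cv2.LINE_AA,4); return m/255.
def wood(im):
    h=cv2.cvtColor(im,cv2.COLOR_BGR2HSV); return ((h[...,1]>125)&((h[...,0]<14)|(h[...,0]>170))&(h[...,2]>15)).astype(float)
def fit(names,p0,dims,freez=False):
    V=[]
    for n in names:
        im,K,E=view(n); r=cv2.dilate((boxmask(K,E,p0,dims,im.shape[:2])>0).astype(np.uint8),np.ones((25,25)))
        x,y,w,h=cv2.boundingRect(r); Kc=K.copy(); Kc[0,2]-=x; Kc[1,2]-=y; V.append((wood(im)[y:y+h,x:x+w],Kc,E))
    def cost(d):
        p=np.array(p0)+np.array([.01,.01,.1,.01])*d
        return sum(np.abs(boxmask(K,E,p,dims,m.shape)-m).sum()/m.sum() for m,K,E in V)/len(V)
    r=minimize(cost,np.zeros(4),method="Nelder-Mead",options=dict(initial_simplex=np.vstack([np.zeros(4),np.eye(4)]),maxiter=300,xatol=1e-3,fatol=1e-4))
    return np.array(p0)+np.array([.01,.01,.1,.01])*r.x,r.fun
E
python3 - <<'E'
from fit import *
_,K2,E2=view("w2");_,K3,E3=view("w3")
pts=dict(movN=((221,72),(319,184)),movF=((206,258),(245,325)),pin=((207,176),(279,266)),fixN=((478,124),(516,290)),fixF=((428,294),(426,407)),
 lineN=((342,95),(401,207)),lineF=((312,248),(329,324)),cA=((132,34),(236,96)),cB=((128,233),(164,258)),cC=((485,105),(515,250)),ptrN=((243,70),(324,162)))
for n,(a,b) in pts.items():
    P=tri([(K2,E2,a),(K3,E3,b)]); print(n,P.round(4),"res",np.abs(proj(K2,E2,P)-a).max().round(1),np.abs(proj(K3,E3,P)-b).max().round(1))
for p0 in ([.538,.214,-.07,0],[.421,.237,0,0]):
    for v in (["w0","w1"],["w0","w1","t1","s1"],["t1","s1"]):
        p,c=fit(v,p0,(.03,.16,.03)); print(v,p.round(4),round(c,3))
E
```

```text
movN [ 0.4832 -0.2842  0.1004] res 0.7 0.7
movF [ 0.625  -0.3084  0.098 ] res 0.2 0.2
pin [ 0.5536 -0.2957  0.115 ] res 0.5 0.5
fixN [ 0.5176 -0.0981  0.103 ] res 0.2 0.2
fixF [ 0.6566 -0.1208  0.1012] res 0.0 0.0
lineN [ 0.4941 -0.1931  0.0193] res 0.2 0.3
lineF [ 0.6428 -0.2212  0.0253] res 0.0 0.0
cA [ 0.4436 -0.3789  0.0201] res 0.5 0.5
cB [ 0.6304 -0.4169  0.0099] res 1.1 1.2
cC [ 0.5021 -0.0553  0.0106] res 0.1 0.1
ptrN [ 0.4741 -0.2821  0.0278] res 0.5 0.5
['w0', 'w1'] [ 0.5439  0.2143 -0.0911 -0.0124] 0.213
['w0', 'w1', 't1', 's1'] [ 0.648  -0.0128  0.7787 -0.0274] 1.0
['t1', 's1'] [ 0.648  -0.0128  0.7787 -0.0274] 1.0
['w0', 'w1'] [ 0.4206  0.2396 -0.0038 -0.0093] 0.155
['w0', 'w1', 't1', 's1'] [ 0.531   0.0102  0.8487 -0.0274] 1.0
['t1', 's1'] [ 0.531   0.0102  0.8487 -0.0274] 1.0
```

```bash
python3 - <<'E'
from h import *
yaw=np.radians(-10); u=np.array([-np.sin(yaw),np.cos(yaw)]); psi=np.pi+yaw
m=np.array([.554,-.2963]); tgt=np.array([.5691,-.2076])
bot.set_gripper(0.6,40)
bot.move_pose([*m,.17],q(psi)); print(bot.read_tool_rot())
print(bot.move_linear([*m,.079],.08,until_force=15))
bot.set_gripper(0.0,40); print("w",bot.read_gripper_width(),bot.read_ft_force())
d=(tgt-m)@u; e=m+u*d; print("d",d)
bot.move_linear([*e,.079],.06); print(bot.read_position(),bot.read_ft_force())
bot.set_gripper(0.6); bot.move_linear([*e,.17],.15)
c=e-np.array([.0,.0]); bot.move_pose([c[0]-.03,c[1],.24],q(psi)); shot("wrist","w4"); print(bot.read_clock())
for n in("w0","w1","t1","s1"):
    im,K,E=view(n); h=cv2.cvtColor(im,cv2.COLOR_BGR2HSV)
    for P in ([.538,.214,.03],[.421,.237,.03],[.48,.23,0]):
        x,y=np.round(proj(K,E,P)[0]).astype(int); print(n,(x,y),np.median(h[y-3:y+4,x-3:x+4].reshape(-1,3),0))
E
```

```text
[-5.33587336e-04  8.61522864e-02  9.96281804e-01  2.56441679e-04]
False
w 0.10827422314806585 [-1.0955567  -1.31863873  3.18984367]
d 0.0899745351749535
[ 0.57054835 -0.20712365  0.07946779] [ 0.69160074 -2.13299635  5.87624527]
11.6333
w0 (np.int64(287), np.int64(283)) [ 12. 163.  93.]
w0 (np.int64(308), np.int64(173)) [ 12. 164.  52.]
w0 (np.int64(303), np.int64(223)) [15. 74. 92.]
w1 (np.int64(348), np.int64(201)) [ 12. 168.  48.]
w1 (np.int64(335), np.int64(69)) [ 13. 167.  48.]
w1 (np.int64(345), np.int64(136)) [15. 75. 87.]
t1 (np.int64(220), np.int64(273)) [ 12. 172.  91.]
t1 (np.int64(210), np.int64(319)) [ 12. 172.  91.]
t1 (np.int64(215), np.int64(296)) [ 15.  78. 147.]
s1 (np.int64(201), np.int64(340)) [ 11. 109. 113.]
s1 (np.int64(225), np.int64(395)) [ 11. 108. 112.]
s1 (np.int64(212), np.int64(378)) [ 12.  60. 177.]
```

View pics/w4.png

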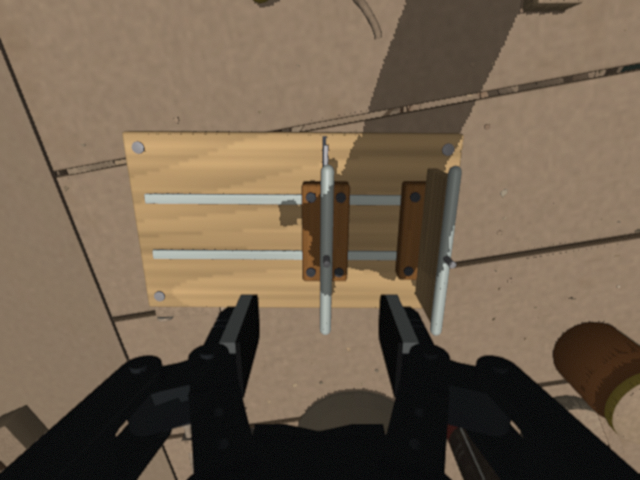

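```bash
sed -i 's/def wood(im):/def wood(im,t):/; s/return ((h\[.*$/return (h[...,1]>t).astype(float)/; s/wood(im)\[/wood(im,86 if n[0]=="s" else 118)[/' fit.py
python3 - <<'E'
from fit import *
im=view("w4")[0]; a=cv2.resize(im[125:205,285:365],(480,480),interpolation=cv2.INTER_CUBIC)
b=cv2.resize(im[260:345,290:390][:,:53],(300,480),interpolation=cv2.INTER_CUBIC); cv2.imwrite("pics/w4c.png",np.clip(1.5*np.hstack([a,b]).astype(float),0,255).astype(np.uint8))
for p0 in ([.538,.214,-.07,0],[.421,.237,0,0]):
    for v in (["w0","w1"],["w0","w1","t1","s1"],["t1","s1"]):
        p,c=fit(v,p0,(.03,.16,.03)); print(v,p.round(4),round(c,3))
E
```

```text
['w0', 'w1'] [ 0.5434  0.2143 -0.0939 -0.0111] 0.119
['w0', 'w1', 't1', 's1'] [ 0.5422  0.2145 -0.0988 -0.0085] 0.366
['t1', 's1'] [ 0.5401  0.2151 -0.1111 -0.0048] 0.602
['w0', 'w1'] [ 0.4208  0.2393 -0.0043 -0.0078] 0.101
['w0', 'w1', 't1', 's1'] [ 0.421   0.2392 -0.0068 -0.0061] 0.305
['t1', 's1'] [ 0.4223  0.238   0.0115 -0.0061] 0.5
```

View pics/w4c.png

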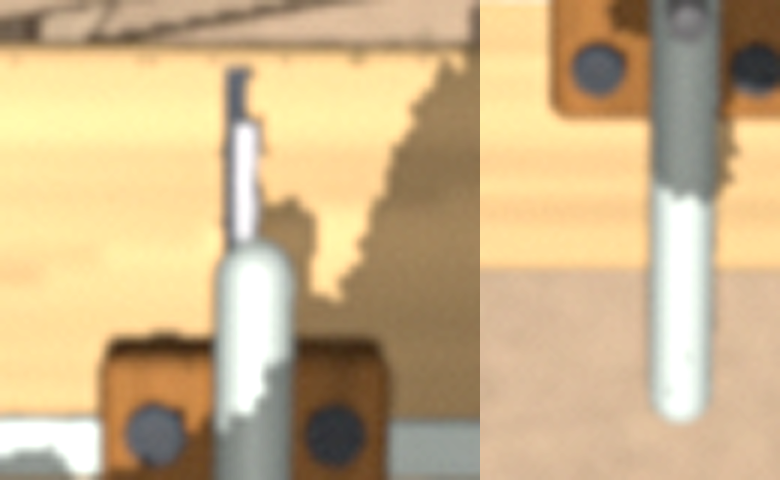

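```bash
cat > place.py <<'E'
from fit import *
yaw=np.radians(-10); u=np.array([-np.sin(yaw),np.cos(yaw)]); v=np.array([np.cos(yaw),np.sin(yaw)])
mid=np.array([.5788,-.1583])
def carry(b,by,off):
    psi=1.5*np.pi+by; bot.set_gripper(.75,60)
    bot.move_pose([*b,.12],q(psi)); print("touch",bot.move_linear([*b,.008],.12,until_force=12),bot.read_position())
    bot.set_gripper(0,60); w=bot.read_gripper_width(); print("w",w)
    if not .25<w<.5: raise SystemExit("bad grasp")
    h=bot.read_position()[2]
    bot.move_linear([*b,.2],.15); print("w",bot.read_gripper_width(),bot.read_ft_force())
    t=mid+v*off; psi=1.5*np.pi+yaw
    bot.move_pose([*t,.2],q(psi))
    bot.move_linear([*t,.128],.12); print("touch",bot.move_linear([*t,.103+h-.002],.03,until_force=6),bot.read_position(),bot.read_ft_force())
    bot.set_gripper(.62); bot.move_linear([*t,.22],.15); print(bot.read_clock())
E
python3 - <<'E'
from place import *
carry(np.array([.543,.2143]),-.094,.038)
t=mid-.06*v; bot.move_pose([*t,.26],q(np.pi+yaw)); shot("wrist","w5")
print([(np.round(d["bbox"]).astype(int).tolist(),round(d["confidence"],2)) for d in bot.search_frame("wrist","batten_a")])
E
```

```text
touch False [0.54371329 0.21440718 0.00870209]
w 0.33844776936860327
w 0.3371524171259322 [ 0.15845546 -0.51668101 -1.23708238]
touch True [ 0.61612677 -0.1649113   0.11185318] [-0.45405902 -0.75632395  4.9501528 ]
20.4083
[([254, 303, 130, 52], 0.76), ([608, 14, 30, 42], 0.7)]
```

View pics/w5.png

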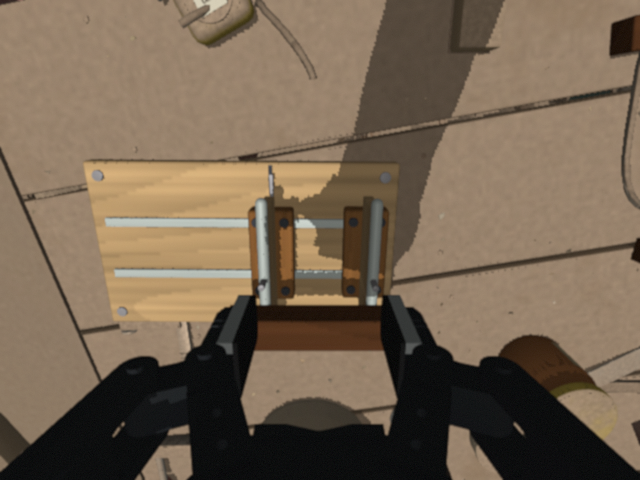

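```bash
python3 - <<'E'
from place import *
carry(np.array([.421,.239]),-.004,-.038)
t=mid-.02*v; bot.move_pose([*(t-.07*v),.3],q(np.pi/2+np.pi+yaw)); shot("wrist","w6")
bot.move_pose([.35,.2,.3],q(np.pi)); shot("top","t2"); shot("scene","s2"); print(bot.read_clock())
for off in (.038,-.038):
    for vs in (["w6"],["w6","t2"]):
        p0=[*(mid+v*off),yaw,.103]; p,c=fit(vs,p0,(.03,.16,.03)); d=p[:2]-mid; print(vs,"x",(d@v).round(4),"y",(d@u).round(4),"yaw",np.degrees(p[2]).round(1),"z",p[3].round(4),round(c,3))
a=view("w6")[0]; b=cv2.resize(view("s2")[0][150:310,270:480],(630,480)); cv2.imwrite("pics/f.png",cv2.resize(np.hstack([a,b]),(800,302)))
E
```

```text
touch False [0.42158065 0.2391308  0.00852581]
w 0.3352307436794376
w 0.3340015831685478 [-0.54575146  0.25723241 -0.67153226]
touch True [ 0.54125059 -0.15169395  0.11174513] [-0.04030091 -0.01543973  4.17314239]
30.6667
33.15
['w6'] x 0.0403 y 0.0019 yaw -10.5 z 0.0942 0.178
['w6', 't2'] x 0.0379 y 0.0007 yaw -10.0 z 0.0984 0.32
['w6'] x -0.0372 y 0.0014 yaw -10.4 z 0.0942 0.187
['w6', 't2'] x -0.0376 y 0.001 yaw -10.0 z 0.0937 0.32
```

View pics/f.png

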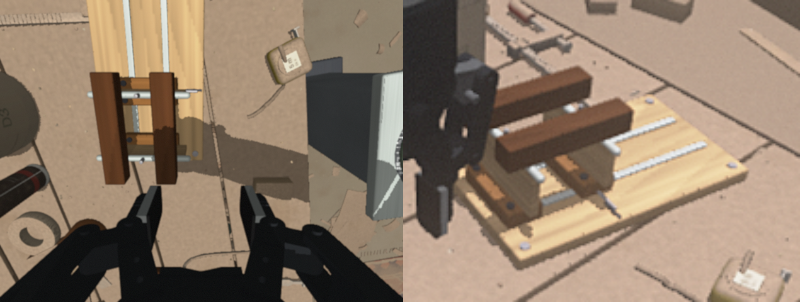

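Both battens lie across the bars, one on each side of the pins. They are square and centred to about 1–2 mm, and the pointer is still on its line. The gripper is clear, so I'm handing in.

```bash
python3 -c "
from cell import bot
print(bot.close_job())"
```

```text
the job is handed in; nothing more can be done
None
```

The job is handed in at about 33 s: the movable bearer's visible pointer is about 1 mm from the centre of its dark line, and both long battens lie across the bars, one on each side of the pins, square to within about 0.5° and centred to about 2 mm; the arm never went near the offcut, sanding block or jar.

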